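# Line up the dresser containers by height

### The arm

A 6-joint arm with a two-finger parallel gripper is mounted at the origin on the work surface. World frame = base frame: x ahead of the robot, y to its left, z up, the work surface at z = 0. Lengths are in m, angles in rad, forces in N, time in s.
With the tool pointing down it reaches from about 0.425 to 0.95 m from the base axis. Payload 3.5 kg.
Tool frame: the origin (TCP) lies between the finger pads; the fingertips stand 17 mm ahead of it and the grasp point (between the pads) lies 2 mm behind it; z points along the fingers, y is the line along which they close (so a half turn about z gives the same grasp; the last joint's range is limited). The gripper opens to 85 mm and grips with 20 to 120 N. Pads are 22 mm wide; open, the fingers measure 114 mm over their backs; the gripper's body (76 mm by 85 mm) begins 54 mm behind the grasp point. The pads swing forward as they close: fully open they stand 13 mm farther back than shut.
Start: joints at [-1.46, 0.286, 1.577, -0, 1.279, -0.15], TCP at [0.174, -0.652, 0.248] pointing down, gripper open.
Joint ranges: [-2.77, 2.77], [-0.9, 2.22], [0.21, 2.48], [-1.53, 4.67], [0.24, 2.81], [-2.84, 2.84]. Speed limits (rad/s): [2.79, 2.79, 3.14, 3.14, 3.14, 3.14].

### API

Orientations are given as a rotation vector (axis times angle).
In Python, from cell import arm gives the robot as it stands. The module is installed in compiled form; this text tells all that it offers. Calls block until the motion is done:
- arm.move_to(position, orientation): joint-space move of the TCP to a pose.
- arm.movel(position, orientation=None, v=0.15): straight line of the TCP; orientation=None keeps the orientation; v is the mean speed in m/s.
- arm.movej(angles): joint-space move.
- arm.set_gripper(opening): finger opening in m; the grip force is fixed at half the most; returns when the fingers have stopped.
- arm.pause(seconds).
- arm.solve_ik(position, orientation): joint angles nearest the present ones, or None.
- arm.grab_frame(name): name is "scene" or "top"; returns the picture (420x560x3 uint8, red, green, blue); there is no depth.
- arm.camera_params(name): a dict with "camera_matrix" (3x3 intrinsics, pixels), "T" (4x4, takes a point from camera to world coordinates). Camera axes: x right, y up, looking along -z (the intrinsics and any distortion apply to the point x, -y, -z); pixel columns grow to the right and rows downward; lengths in m; the calibration is good to about 2 mm. A picture is of the moment at which its call begins. camera_params takes no time and is no camera call.
A pose or a line that the arm cannot do raises arm.PlanningError and nothing moves.
- arm.hand_in(): hands the job in; it is judged then, once.
Trained networks look in the newest picture that a camera, given by its name, has taken for a name from the list of things; names that differ only in an ending like _2 or _b are one class to them, and where a whole thing is asked for, a point or a joint stands for the part that bears it (a point fixed in the world has none). Each returns a list of dicts, best first, with "confidence" (0 to 1); they miss things now and then, are a little off and sometimes report something else, mostly with a low value. They report only what shows in the picture. A call takes as long as a camera call. They do not tell look-alikes from the thing itself.
- arm.search_frame(thing, camera): "position" ([x, y, z] in m, in the coordinates of the camera as it stood for that picture, good to about 4 mm: the middle of the surface that is visible of it).
- arm.trace(thing, camera): "pixels" (420x560 bool, what is visible of it).
Readings, each from a call of its own:
- arm.current_time_s(): time.
- arm.current_qpos(): joint angles.
- arm.current_joint_velocities(): joint speeds.
- arm.current_tau(): joint torques, N m.
- arm.current_position(): TCP position.
- arm.current_ee_rot(): TCP orientation.
- arm.current_wrist_force(): force on the tool from outside, world axes, zero at the start.
- arm.current_ft_torque(): the same for the moment, N m.
- arm.current_width(): finger opening in m.
- arm.current_grasp_force(): force on a finger pad.
Only numpy, scipy, OpenCV 4.12 (cv2) and the standard library are available. Lean on these libraries where they do the work, as an engineer would, in place of code of your own. Each camera call takes 0.05 s, during which the arm holds its last target. There are 200 camera calls.

### The job

Stand the four containers (amber bottle, white bottle, aluminium canister, cream pot) upright on the middles of the four cork coasters in order of their own height, the tallest on the coaster next to the clear plastic organizer and the lowest at the far end. The little glass jar standing on the canister does not belong in the row: lift it off, set it aside, and once the canister is in its place stand it back in the middle of the canister's lid. Keep all five upright throughout and leave them standing free.

Things in the scene. Friction and masses are not known exactly. Their poses are not given: they have to be found in the camera images.
- bottle_c (a point): The tallest container: amber glass bottle with a pale label and a narrow black cap, 110 mm tall; straight body 48 mm across up to 82 mm from its base, then a shoulder and a cap 30 mm across. The point given is its centre, half-way up, on its axis; its z axis is the axis of the thing, up. Loose; stands on the dresser at the start.
- flask_c (a point): The second tallest container: white plastic bottle with a white screw cap, 84 mm tall, 42 mm across up to 62 mm from its base, cap 39 mm across above that. The point given is its centre, half-way up, on its axis; its z axis is the axis of the thing, up. Loose; stands on the dresser at the start.
- canister_c (a point): The third in height: squat closed aluminium canister with a flat lid, 60 mm tall and 62 mm across. The glass jar stands on its lid at the start. The point given is its centre, half-way up, on its axis; its z axis is the axis of the thing, up. Loose; stands on the dresser at the start.
- pot_c (a point): The lowest container: white cream pot with a black lid, 38 mm tall; 54 mm across up to 22 mm from its base, lid 56 mm across above that. The point given is its centre, half-way up, on its axis; its z axis is the axis of the thing, up. Loose; stands on the dresser at the start.
- jar_c (a point): Small clear glass jar with white contents and a steel twist cap, the size of a salt shaker, 70 mm tall; 38 mm across up to 54 mm from its base, cap 36 mm across above that. It stands upright on the canister's lid at the start, about centred, so its top is 130 mm above the dresser. The point given is its centre, half-way up; its z axis is up. Loose.
- mark_a: Round cork coaster, 72 mm across, 3 mm thick, fixed on a wooden strip 6 mm high: its top is 9 mm above the dresser. Origin: centre of its underside. Four alike lie in a straight row 90 mm apart, in the order a, b, c, d from the robot's left to its right, the row turned by up to 7 degrees. This is the coaster at the robot's left end (+y) of the row. 
- mark_b: Round cork coaster, 72 mm across, 3 mm thick, fixed on a wooden strip 6 mm high: its top is 9 mm above the dresser. Origin: centre of its underside. Four alike lie in a straight row 90 mm apart, in the order a, b, c, d from the robot's left to its right, the row turned by up to 7 degrees. This is the second from the robot's left.
- mark_c: Round cork coaster, 72 mm across, 3 mm thick, fixed on a wooden strip 6 mm high: its top is 9 mm above the dresser. Origin: centre of its underside. Four alike lie in a straight row 90 mm apart, in the order a, b, c, d from the robot's left to its right, the row turned by up to 7 degrees. This is the third from the robot's left.
- mark_d: Round cork coaster, 72 mm across, 3 mm thick, fixed on a wooden strip 6 mm high: its top is 9 mm above the dresser. Origin: centre of its underside. Four alike lie in a straight row 90 mm apart, in the order a, b, c, d from the robot's left to its right, the row turned by up to 7 degrees. This is the coaster at the robot's right end (-y). 
- organizer: Clear plastic drawer organizer, open box 90 x 90 x 55 mm with four compartments of oddments; fixed. Origin: centre of its underside, in line with the row, 105 mm beyond the end coaster, at the left or the right end. A clock (75 mm high, 80 mm wide) stands likewise at the other end. A pacifier, a clip and a comb, all under 40 mm high, lie between the containers.
Not all that is in view belongs to the job. What is shaped like the part that bears bottle_c but green is not meant.

How it is judged:
By the outcome, as a careful person would: the job done as asked, in the order asked, and still so for the second after the job is handed in, with the robot touching nothing.
It also fails if it takes over 128 s, if anything falls off the work surface, if the arm or the gripper's body presses on something with over 40 N, if the wrist force passes 120 N, or if a joint passes its speed limit or range.

## Working session

There is one attempt and no reset: what is moved stays moved. The work goes in short steps, each a Python script; the robot and the scene stay as the last script left them, time stands still between calls to the robot, and variables do not carry over. Pictures are saved under pics/ and viewed, at most 14 in all, crops included, and the job is handed in when it is done.

```bash
mkdir -p pics; ls; python3 - <<'E'
from cell import arm
import cv2, numpy as np
np.set_printoptions(precision=4,suppress=True)
for n in ("scene","top"):
    im=arm.grab_frame(n); cv2.imwrite(f"pics/{n}0.png",cv2.resize(im[:,:,::-1],(784,588),interpolation=cv2.INTER_CUBIC))
    p=arm.camera_params(n); print(n,p)
    T=p["T"]
    for t in ("bottle_c","flask_c","canister_c","pot_c","jar_c","mark_a","organizer"):
        for d in arm.search_frame(t,n):
            P=np.array(d["position"]); print(t,round(d["confidence"],2),(T[:3,:3]@P+T[:3,3]))
print(arm.current_time_s(),arm.current_ee_rot(),arm.current_width())
E
```

```text
pics
scene {'camera_matrix': array([[484.3115,   0.    , 278.9532],
       [  0.    , 484.3115, 208.6067],
       [  0.    ,   0.    ,   1.    ]]), 'T': array([[ 0.5604, -0.6606,  0.4995,  1.0396],
       [ 0.8281,  0.4363, -0.3521, -0.4238],
       [ 0.0147,  0.6109,  0.7916,  0.9877],
       [ 0.    ,  0.    ,  0.    ,  1.    ]])}
bottle_c 0.77 [0.4617 0.0953 0.0724]
bottle_c 0.64 [0.2969 0.1815 0.0668]
bottle_c 0.35 [0.6241 0.1388 0.0114]
flask_c 0.73 [0.469  0.287  0.0574]
canister_c 0.93 [ 0.469  -0.1025  0.0491]
pot_c 0.7 [ 0.4676 -0.281   0.0394]
pot_c 0.58 [0.6316 0.049  0.0058]
pot_c 0.42 [0.4645 0.0966 0.0723]
jar_c 0.96 [ 0.4559 -0.0902  0.1153]
jar_c 0.55 [ 0.4695 -0.1046  0.0508]
mark_a 0.94 [0.6254 0.1399 0.0103]
mark_a 0.86 [ 0.6422 -0.1294  0.0101]
mark_a 0.74 [0.6305 0.0511 0.0085]
mark_a 0.69 [ 0.6364 -0.0376  0.009 ]
organizer 0.81 [ 0.6486 -0.2379  0.0264]
top {'camera_matrix': array([[479.3619,   0.    , 286.4543],
       [  0.    , 479.3619, 211.2741],
       [  0.    ,   0.    ,   1.    ]]), 'T': array([[-0.0013,  0.9852, -0.1713,  0.3098],
       [-0.9999,  0.0015,  0.0166, -0.0086],
       [ 0.0166,  0.1713,  0.9851,  1.0752],
       [ 0.    ,  0.    ,  0.    ,  1.    ]])}
bottle_c 0.92 [0.2866 0.186  0.0853]
bottle_c 0.73 [0.4407 0.0983 0.0821]
flask_c 0.89 [0.4479 0.2903 0.0827]
canister_c 0.84 [ 0.4295 -0.0844  0.054 ]
jar_c 0.86 [ 0.441  -0.0822  0.1282]
mark_a 0.94 [0.6244 0.0493 0.0106]
mark_a 0.77 [ 0.6393 -0.1307  0.0109]
mark_a 0.67 [0.6223 0.1412 0.0087]
organizer 0.59 [ 0.6471 -0.2348  0.0267]
0.8 [-3.1149 -0.4085 -0.    ] 0.08567279985625395
```

View pics/scene0.png

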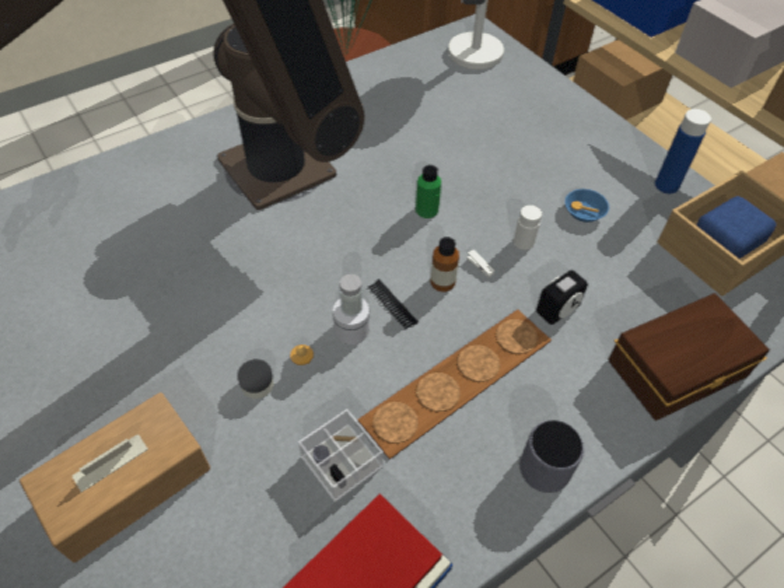

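View pics/top0.png

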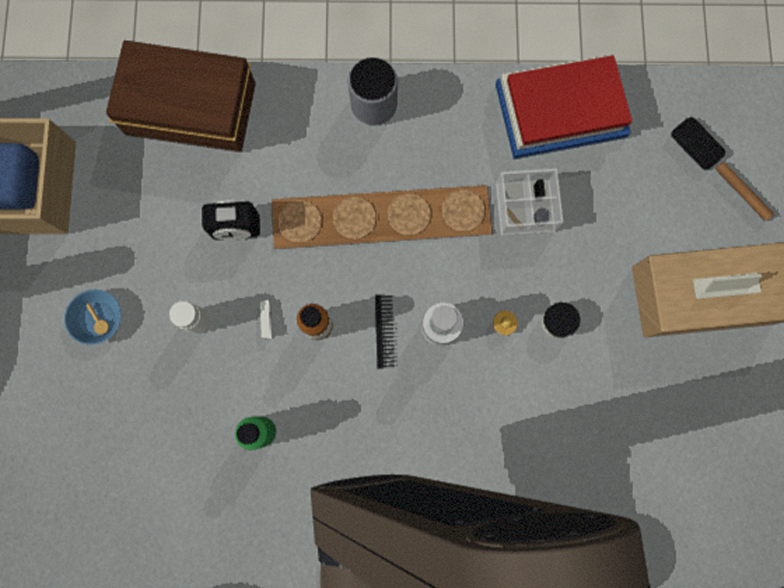

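Scene view (784x588 scale): two bottles match bottle_c's shape, amber at (445,265) with pale label and green at (428,192). The amber one is meant; the green one is the excluded look-alike. The organizer at (342,455) is at the -y end, so bottle→d, flask→c, canister→b, pot→a. Next: fit positions from masks in both views, plus the confirming crop.

```bash
cat > vis.py <<'E'
from cell import arm
import cv2, numpy as np
from scipy.optimize import minimize
P={n:arm.camera_params(n) for n in("scene","top")}
def proj(n,X):
    T=P[n]["T"]; c=(np.atleast_2d(X)-T[:3,3])@T[:3,:3]; K=P[n]["camera_matrix"]
    return np.c_[K[0,0]*c[:,0]/-c[:,2]+K[0,2], K[1,1]*-c[:,1]/-c[:,2]+K[1,2]]
def world(n,p): T=P[n]["T"]; return T[:3,:3]@np.array(p)+T[:3,3]
def trace(t,n,xyz):  # mask of the instance nearest the expected point
    px=proj(n,xyz)[0]; best=None
    for d in arm.trace(t,n):
        m=d["pixels"]; r,c=np.nonzero(m)
        if len(r)>20:
            e=np.hypot(c.mean()-px[0],r.mean()-px[1])
            if best is None or e<best[0]: best=(e,m)
    return best[1] if best and best[0]<22 else None
a=np.linspace(0,2*np.pi,40)
def sil(n,b,prof,s=8):  # silhouette of stacked cylinders (z0,z1,r), base point b; ROI mask
    m=np.zeros((420,560),np.float32)
    for z0,z1,r in prof:
        pts=np.vstack([np.c_[b[0]+r*np.cos(a),b[1]+r*np.sin(a),np.full(40,b[2]+z)] for z in(z0,z1)])
        h=cv2.convexHull(proj(n,pts).astype(np.float32))
        t=np.zeros((420,560),np.uint8); cv2.fillConvexPoly(t,np.round(h*256).astype(np.int32),255,cv2.LINE_AA,8); m=np.maximum(m,t/255.)
    return m
def fit(masks,prof,b0):
    B={n:cv2.GaussianBlur(m.astype(np.float32),(0,0),1) for n,m in masks.items()}
    f=lambda b:sum(((cv2.GaussianBlur(sil(n,b,prof),(0,0),1)-B[n])**2).sum()/B[n].sum() for n in B)
    s=np.vstack([b0]+[np.array(b0)+d for d in np.eye(3)*.008])
    r=minimize(f,b0,method="Nelder-Mead",options=dict(initial_simplex=s,xatol=1e-4,fatol=1e-4)); return r.x,r.fun
PROF=dict(bottle_c=[(0,.082,.024),(.082,.09,.019),(.09,.11,.015)],flask_c=[(0,.062,.021),(.062,.084,.0195)],
 canister_c=[(0,.06,.031)],pot_c=[(0,.022,.027),(.022,.038,.028)],jar_c=[(0,.054,.019),(.054,.07,.018)])
E
python3 - <<'E'
from vis import *
np.set_printoptions(precision=4,suppress=True)
im={n:arm.grab_frame(n) for n in P}
G=dict(bottle_c=(.445,.097,0),flask_c=(.455,.289,0),pot_c=(.458,-.281,0),jar_c=(.446,-.09,.06),canister_c=(.45,-.09,0))
M={}
for t,g in G.items():
    h=PROF[t][-1][1]; M[t]={n:trace(t,n,np.array(g)+[0,0,h/2]) for n in P}
    M[t]={n:m for n,m in M[t].items() if m is not None}
    if t!="canister_c": print(t,{n:int(m.sum()) for n,m in M[t].items()},*fit(M[t],PROF[t],g))
C={n:M["canister_c"][n]|M["jar_c"][n] for n in M["canister_c"] if n in M["jar_c"]}
print("canister+jar",list(C),*fit(C,PROF["canister_c"]+[(.06,.114,.019),(.114,.13,.018)],(.45,-.09,0)))
obs=[]
for i,g in enumerate([(.623,.14,.009),(.629,.05,.009),(.634,-.039,.009),(.64,-.13,.009)]):
    for n in P:
        m=trace("mark_a",n,g)
        if m is None: print("no",i,n);continue
        r,c=np.nonzero(m); obs.append((i,n,c.mean(),r.mean(),len(r)))
from scipy.optimize import least_squares
pos=lambda p,i:np.array([p[0]+(1.5-i)*.09*-np.sin(p[3]),p[1]+(1.5-i)*.09*np.cos(p[3]),p[2]])
f=lambda p:np.concatenate([proj(n,pos(p,i))[0]-[u,v] for i,n,u,v,_ in obs])
s=least_squares(f,[.63,.005,.009,.05],loss="soft_l1"); print("row",s.x,"px res",s.fun.round(1),[o[4] for o in obs])
for i in range(4): print(pos(s.x,i))
cr=im["scene"][105:255,270:420,::-1]; cv2.imwrite("pics/crop1.png",cv2.resize(cr,(600,600),interpolation=cv2.INTER_CUBIC))
E
```

```text
bottle_c {'scene': 645, 'top': 511} [ 0.4477  0.1084 -0.0015] 0.06448882863123369
flask_c {'scene': 423, 'top': 508} [ 0.4553  0.3016 -0.0027] 0.12160311666377531
pot_c {'scene': 594, 'top': 586} [ 0.4543 -0.279  -0.0011] 0.05671717672386996
jar_c {'scene': 450, 'top': 329} [ 0.4434 -0.0858  0.0582] 0.08406454196186544
canister+jar ['scene', 'top'] [ 0.4456 -0.0887 -0.001 ] 0.05189128441340565
row [0.6302 0.0062 0.0054 0.0695] px res [-0.3  0.1 -0.1 -0.2 -0.1  0.  -0.1 -0.  -0.3 -0.1  0.1 -0.1  0.2  0.
 -0.2  0. ] [526, 721, 591, 692, 680, 745, 748, 706]
[0.6209 0.1408 0.0054]
[0.6271 0.051  0.0054]
[ 0.6334 -0.0387  0.0054]
[ 0.6396 -0.1285  0.0054]
```

View pics/crop1.png

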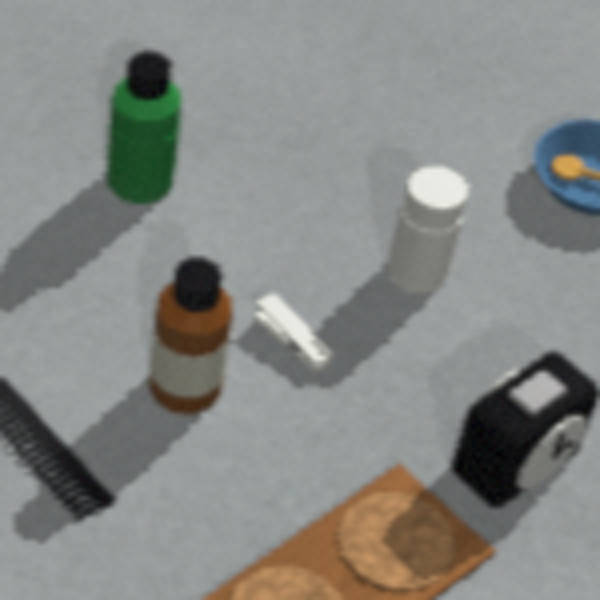

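Crop: amber bottle with pale label at (190,340) confirmed as bottle_c; the green one at (147,125) is the look-alike. Cross-check the fits with cap centres in the top picture, then do the jar.

```bash
cat > mot.py <<'E'
from vis import *
np.set_printoptions(precision=4,suppress=True)
def rot(yaw): # tool down, closing line (tool y) at world angle yaw from +x
    h=(yaw+np.pi/2)/2; return np.pi*np.array([np.cos(h),np.sin(h),0])
def best_rot(pos,yaw=0.0):
    c=[]
    for k in (yaw,yaw+np.pi,yaw-np.pi):
        q=arm.solve_ik(pos,rot(k))
        if q is not None: c.append((abs(q[5]),k,q))
    return min(c,key=lambda x:x[0]) if c else None
def go(p,R,z=None,v=0.25): arm.movel([p[0],p[1],z if z is not None else p[2]],R,v=v)
def pick(xy,z,R,zt=.25,zp=None,open_=.085):
    arm.move_to([*xy,zp or zt],R); arm.set_gripper(open_); arm.movel([*xy,z+.03],R,v=.3); arm.movel([*xy,z],R,v=.1)
    arm.set_gripper(0); w=arm.current_width(); F=arm.current_grasp_force()
    arm.movel([*xy,zt],R,v=.2); print("picked w",w,F,"after",arm.current_width(),"t",arm.current_time_s())
def place(xy,z,R,zt=.25,open_=.085):
    arm.move_to([*xy,zt],R); arm.movel([*xy,z+.02],R,v=.25); arm.movel([*xy,z+.0015],R,v=.05)
    f=arm.current_wrist_force(); arm.set_gripper(open_); arm.pause(.2); arm.movel([*xy,zt],R,v=.25); print("placed",f,"t",arm.current_time_s())
E
python3 - <<'E'
from mot import *
def back(n,u,v,z):
    K=P[n]["camera_matrix"];T=P[n]["T"]; d=T[:3,:3]@[(u-K[0,2])/K[0,0],-(v-K[1,2])/K[1,1],-1]
    return T[:3,3]+d*(z-T[2,3])/d[2]
for nm,u,v,z in (("flask",183.5,313.5,.084),("bottle",312,317,.11),("jar",443.5,317.5,.13),("pot",561.5,320,.038),("can",442,324,.06)): print(nm,back("top",u/1.4,v/1.4,z))
for nm,p in dict(pot=(.454,-.279,.03),jar=(.445,-.088,.09),flask=(.455,.30,.05),bottle=(.447,.106,.06),hi=(.447,-.088,.25),a=(.621,.141,.04),d=(.64,-.1285,.07),aside=(.525,.2,.04)).items():
    b=best_rot(p); print(nm,b and (b[1],np.array(b[2]))) 
E
```

```text
flask [0.455  0.2977 0.084 ]
bottle [0.4463 0.1042 0.11  ]
jar [ 0.4429 -0.0849  0.13  ]
pot [ 0.4521 -0.2772  0.038 ]
can [ 0.4427 -0.0882  0.06  ]
pot (0.0, array([-0.7415,  0.2697,  2.0502, -0.    ,  0.8216, -0.7415]))
jar (0.0, array([-0.4195, -0.0058,  2.2224, -0.    ,  0.925 , -0.4195]))
flask (0.0, array([ 0.3967,  0.2572,  2.018 , -0.    ,  0.8664,  0.3967]))
bottle (0.0, array([ 0.0114,  0.0647,  2.2192, -0.    ,  0.8578,  0.0114]))
hi (0.0, array([-0.4177, -0.2185,  2.0922, -0.    ,  1.2678, -0.4177]))
a (0.0, array([ 0.0642,  0.443 ,  1.7899, -0.    ,  0.9086,  0.0642]))
d (0.0, array([-0.3533,  0.4294,  1.7425, -0.    ,  0.9697, -0.3533]))
aside (0.0, array([ 0.1834,  0.306 ,  1.9787, -0.    ,  0.8569,  0.1834]))
```

```bash
python3 - <<'E'
from mot import *
R=rot(0)
pick((.4435,-.0855),.096,R,zt=.25)
place((.525,.205),.036,R,zt=.25)
pick((.447,.106),.060,R,zt=.25)
im=arm.grab_frame("scene"); cv2.imwrite("pics/s2.png",cv2.resize(im[:,:,::-1],(784,588)))
E
```

```text
picked w 0.03667559743302431 59.92010772228241 after 0.03660083437317087 t 6.6917
placed [ 0.1231 -0.1066 -0.7474] t 11.025
picked w 0.04699966896921558 61.0228968073352 after 0.047036848649996334 t 14.475
```

View pics/s2.png

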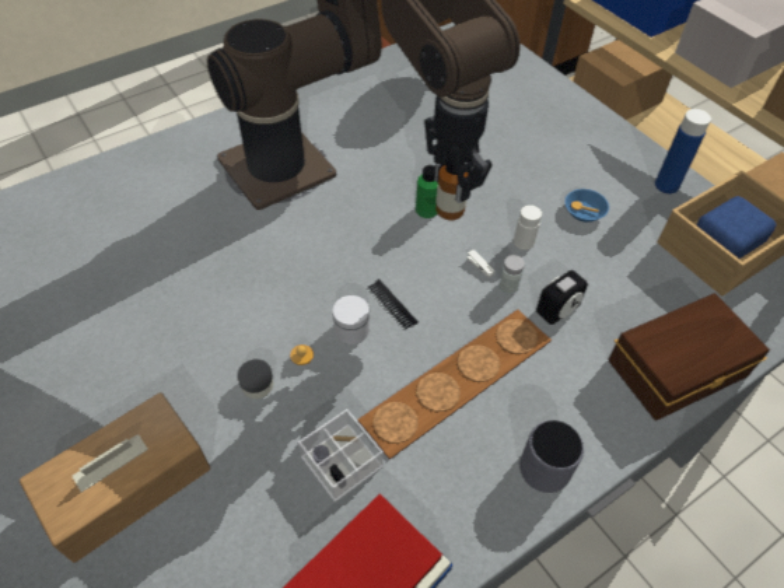

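The jar stands aside at (512,272) and the amber bottle hangs upright in the gripper at (450,190). Next, place the bottle, then flask, canister and pot.

```bash
python3 - <<'E'
from mot import *
R=rot(0)
place((.6396,-.1285),.060+.009,R)
pick((.455,.2995),.045,R)
place((.6334,-.0387),.045+.009,R)
pick((.4445,-.0885),.034,R)
place((.6271,.051),.034+.009,R)
pick((.4535,-.278),.031,R)
place((.6209,.1408),.031+.009,R)
arm.move_to([.45,.3,.25],R)
G=dict(bottle_c=(.6396,-.1285,.009),flask_c=(.6334,-.0387,.009),canister_c=(.6271,.051,.009),pot_c=(.6209,.1408,.009),jar_c=(.525,.205,0))
for n in P:
    im=arm.grab_frame(n); cv2.imwrite(f"pics/{n}3.png",cv2.resize(im[:,:,::-1],(784,588)))
for t,g in G.items():
    h=PROF[t][-1][1]; M={n:trace(t,n,np.array(g)+[0,0,h/2]) for n in P}
    M={n:m for n,m in M.items() if m is not None}
    if M: b,e=fit(M,PROF[t],g); print(t,{n:int(m.sum()) for n,m in M.items()},b,e,"off",b-g)
    else: print(t,"missed")
print(arm.current_time_s())
E
```

```text
placed [ 0.4846 -0.7044 -2.5092] t 18.525
picked w 0.040549879350426525 60.820244550704956 after 0.040520459670337704 t 23.275
placed [-0.8414  0.3681 -1.1221] t 27.7
picked w 0.06071903230373344 65.26974678039551 after 0.06063546352359972 t 31.5083
placed [0.0313 0.1452 0.2909] t 35.3833
picked w 0.05409985803006749 63.698673248291016 after 0.05397595956849205 t 39.8583
placed [ 0.6187 -0.0361  0.3077] t 44.5333
bottle_c {'scene': 706, 'top': 590} [ 0.6395 -0.1263  0.0061] 0.10965497562843597 off [-0.0001  0.0022 -0.0029]
flask_c {'scene': 507, 'top': 437} [ 0.6333 -0.0374  0.0056] 0.16764937039176514 off [-0.0001  0.0013 -0.0034]
canister_c {'scene': 823, 'top': 798} [0.6264 0.0508 0.0071] 0.05007500475215871 off [-0.0007 -0.0002 -0.0019]
pot_c {'scene': 485, 'top': 557} [0.6197 0.1416 0.0072] 0.12926852485028176 off [-0.0012  0.0008 -0.0018]
jar_c {'scene': 380, 'top': 362} [ 0.5241  0.2045 -0.0023] 0.07724488932238857 off [-0.0009 -0.0005 -0.0023]
46.0583
```

View pics/top3.png

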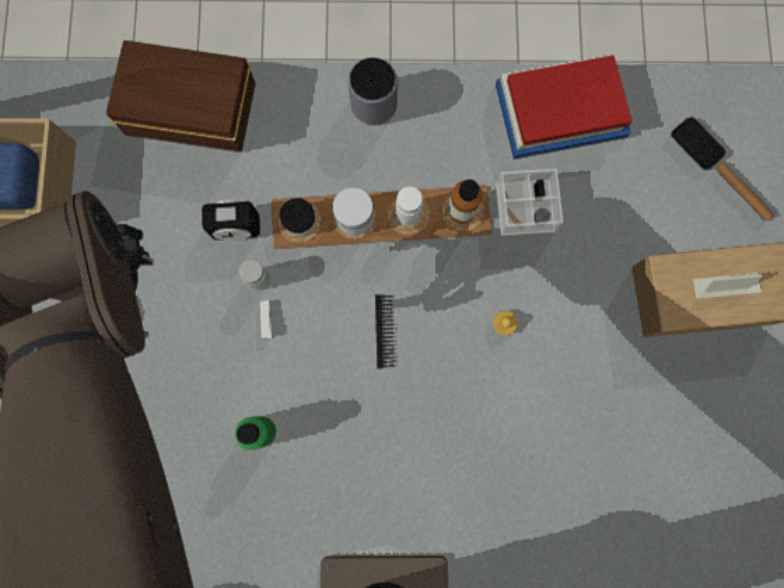

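View pics/scene3.png

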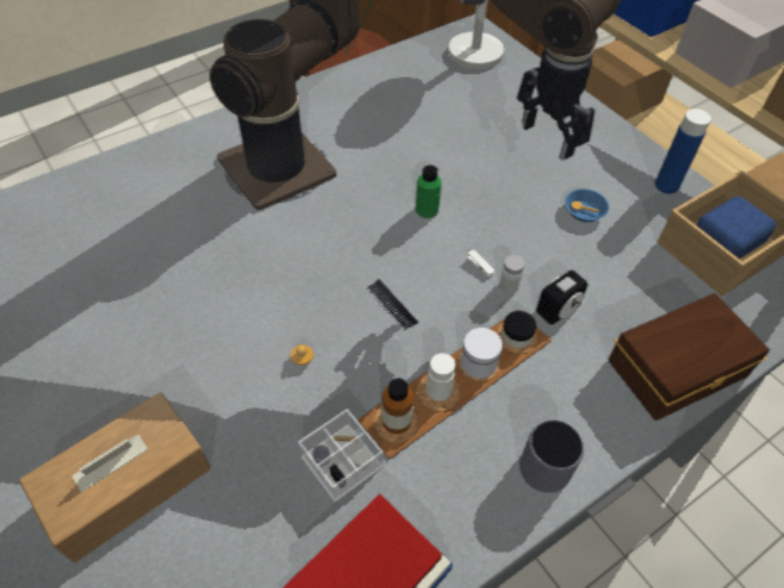

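All four stand on their coasters within about 2 mm of the middles: top view pot (297,217), canister (353,212), flask (409,206), bottle (465,203). The jar is at (250,272). Now the jar goes back.

```bash
python3 - <<'E'
from mot import *
R=rot(0)
pick((.5243,.2047),.037,R)
place((.6266,.051),.037+.069,R)
arm.move_to([.45,.3,.25],R)
for n in P: im=arm.grab_frame(n); cv2.imwrite(f"pics/{n}4.png",cv2.resize(im[120:300,150:390,::-1],(800,600),interpolation=cv2.INTER_CUBIC))
G=dict(canister_c=(.6266,.051,.009),jar_c=(.6266,.051,.069))
M={t:{n:trace(t,n,np.array(g)+[0,0,.03]) for n in P} for t,g in G.items()}
for t,g in G.items():
    m={n:x for n,x in M[t].items() if x is not None}
    if m: print(t,fit(m,PROF[t],g))
E
```

```text
picked w 0.03664338471650549 59.96626317501068 after 0.03662709517343174 t 49.75
placed [0.2319 0.0598 0.3389] t 53.1333
canister_c (array([ 0.6265,  0.0515, -0.001 ]), np.float64(1.1553558322422253))
jar_c (array([0.6258, 0.051 , 0.067 ]), np.float64(0.07637039480217016))
```

View pics/scene4.png

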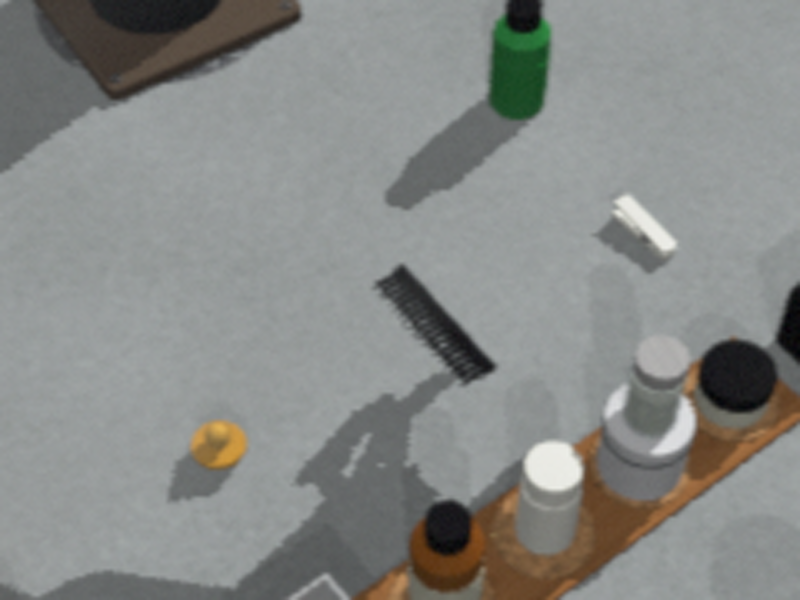

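The jar stands upright and centred on the canister at (655,390), and the whole row stands free, so I'm handing in.

```bash
python3 -c "
from cell import arm
print(arm.hand_in())"
```

```text
the job is handed in; nothing more can be done
None
```

Handed in at about 55 s: amber bottle, white bottle, canister and cream pot stand upright in height order from the organizer outward, each within about 2 mm of its coaster's middle by the camera fits, with the glass jar back in the middle of the canister's lid; the hand-in returned no verdict.

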